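Refit the gas cooker's tap knob and hold it in the lighting position

TASK

The tap knob of the portable gas cooker was pulled off for cleaning and lies on the hob beside it. Turn the knob so that its key flat matches the flat of the bare tap stem, push it fully home on the stem, press the tap right down against its spring, and while it is down turn it anticlockwise to the flame mark. Finish there while holding: the gripper still grips the knob and keeps the tap pressed down, as one does until the flame sensor is warm; leave the timer, matchbox, salt shaker, spice jar and mug where they stand.

Things in the scene. Friction and masses are not known exactly. Their poses are not given: they have to be found in the camera images.
- knob_wing (a point): Loose aluminium knob, 90 g, standing skirt down: round part 42 mm wide, 20 mm high; on it an upright wing 13 mm thick (y), 37 mm long (x -16 to +21 mm), 18 mm tall (38 in all). Grip the wing across its thickness. Point: on the axis, 29 mm above the underside, half-way up the wing. z up; +x along the wing to its pointer end (off-centre longer end, thin dark line).
- stem_tip (a point): Top centre of the bare upright brass tap stem, 25 mm above the cooker's deck in a dark round plate. D-shaped, 12 mm wide, flat 2 mm from the axis on its -x side; top 1.5 mm chamfered 1.5 mm as lead-in. z up, axes turn with the stem; off, +x points at the ring mark, to the cooker's back. Knob fits when its +x lies along this +x (play 5 degrees); home, its underside is 9 mm above the deck.
- tap_press (a joint): How far the stem is pressed down, m: 0 up, 0.006 fully down. Spring: 6 N to start, 12 N fully down; it springs back when let go.
- tap_stem (a joint): Turn of the stem, rad, anticlockwise seen from above: 0 off (pointer to the ring mark), 1.05 (60 degrees) pointer at the flame mark, stop at 1.22. A pin blocks turning until the stem is pressed about 4 mm; then it turns easily (0.02 N m). It lags the knob by the play, up to 0.15 rad.
- cooker: Steel portable gas cooker, fixed, 280 deep (x) by 340 wide (y), deck 75 mm high. Origin under its middle, +x from its front edge to its back. Stem at x -95, y +62 mm (front left). Burner and pan support (to 115 mm high, 91 mm radius) at x +12, y -52 mm. A low cover, 83 mm high, behind the stem begins 49 mm from its axis.
- knob_seat (a point): Inner end of the knob's blind bore, on the axis 16 mm above the underside; axes as knob_wing. The bore opens at the underside: D-shaped, 13 mm wide, key flat 2.5 mm from the axis on the -x side (under the wing's blunt end). Fully home, this point meets stem_tip. At the start the knob stands on the hob's glass, 5 mm above the worktop.
- timer: White round kitchen timer, 66 mm across, 46 mm tall, to be left alone. Origin centre of underside.
- matchbox: Matchbox, 36 x 56 x 17 mm, to be left alone. Origin centre of underside.
- salt_shaker: Salt shaker with metal cap, 44 mm across, 90 mm tall, to be left alone. Origin centre of underside.
- mug: White mug, 92 mm across, 95 mm tall, to be left alone. Origin centre of underside.
- spice_jar: Spice jar, 43 mm across, 101 mm tall, to be left alone. Origin centre of underside.
- knob_pointer (a point): Pointer end of the knob's wing, 21 mm out from the axis along its +x, 29 mm above its underside.

How it is judged:
By the outcome, as a careful person would: the job done as asked, in the order asked, and still so for the second after the job is handed in, while the arm keeps its last pose, push and grip.
It also fails if it takes over 51 s, if anything falls off the work surface, if the arm or the gripper's body presses on something with over 40 N, if the wrist force passes 120 N, or if a joint passes its speed limit or range.

ROBOT

A 7-joint arm with a two-finger parallel gripper is mounted at the origin on a cart in front of the work surface, level with it; the furniture and walls round the work are solid. World frame = base frame: x ahead of the robot, y to its left, z up, the work surface at z = 0. Lengths are in m, angles in degrees, forces in N, time in s.
With the tool pointing down it reaches from about 0.4 to 0.925 m from the base axis. Payload 5.6 kg.
Tool frame: the origin (TCP) lies on the centre line of the jaws, within the pads' length; the fingertips stand ahead of it and the grasp point (between the pads) lies 11 mm behind it (robot.tip_reach is the z of the fingertips in the tool frame, in m); z points along the fingers, y is the line along which they close (so a half turn about z gives the same grasp; the last joint's range is limited). The gripper opens to 85 mm and grips with 20 to 120 N. Pads are 22 mm wide; open, the fingers measure 114 mm over their backs; the gripper's body (76 mm by 85 mm) begins 54 mm behind the grasp point. The pads swing forward as they close: fully open they stand 13 mm farther back than shut.
Start: joints at [68.411, 26.786, -0.665, 91.828, 0.344, 61.387, -3.226], TCP at [0.213, -0.614, 0.239] pointing down, gripper open.
Joint ranges: [-144.91, 144.91], [-17.63, 115.5], [-89.93, 88.59], [15.96, 139.68], [-74.01, 254.01], [8.47, 105.57], [-167.45, 167.45]. Speed limits (degrees/s): [147.25, 147.25, 180, 180, 180, 180, 180].

INTERFACE

Orientations are given as a 3x3 rotation matrix whose columns are the frame's x, y, z axes.
In Python, from plant import robot, get_image gives the robot as it stands. Calls block until the motion is done:
- robot.move_ptp(position, orientation): joint-space move of the TCP to a pose.
- robot.move_linear(position, frame=None, v=0.15, stop_force=None): straight line of the TCP; frame=None keeps the orientation; v is the mean speed in m/s. With stop_force (N) it stops when the force on the tool has changed by that much, and returns True; else False.
- robot.move_j(angles): joint-space move.
- robot.command_gripper(opening, strength=None): opening from 0.0 (shut) to 1.0 (fully open); strength is the grip in N (None keeps the last); returns when the fingers have stopped.
- robot.wait(seconds).
- robot.ik(position, orientation): joint angles nearest the present ones, or None.
- get_image(name): name is "side" or "top" or "wrist"; returns a dict with "pixels" (400x640x3 uint8, red, green, blue), "depth" (400x640 float32, m along the optical axis (not along the pixel's ray), 0 where there is no reading), "fx", "fy", "cx", "cy" (pixels), "extrinsics" (4x4, takes a point from camera to world coordinates). Camera axes: x right, y down, z forward; pixel columns grow to the right and rows downward; lengths in m; the calibration is good to about 2 mm. A picture is of the moment at which its call begins.
A pose or a line that the arm cannot do raises robot.PlanningError and nothing moves.
- robot.hand_in(): hands the job in; it is judged then, once.
Readings, each from a call of its own:
- robot.current_t(): time.
- robot.current_joint_positions(): joint angles.
- robot.current_dq(): joint speeds.
- robot.current_effort(): joint torques, N m.
- robot.current_tcp_pos(): TCP position.
- robot.current_orientation(): TCP orientation.
- robot.current_force(): force on the tool from outside, world axes, zero at the start.
- robot.current_torque(): the same for the moment, N m.
- robot.current_gripper_width(): opening from 0.0 (shut) to 1.0 (fully open).
- robot.current_grasp_force(): force on a finger pad.
Only numpy, scipy, OpenCV 4.12 (cv2) and the standard library are available. Lean on these libraries where they do the work, as an engineer would, in place of code of your own. Each camera call takes 0.05 s, during which the arm holds its last target. There are 200 camera calls.

## Working session

There is one attempt and no reset: what is moved stays moved. The work goes in short steps, each a Python script; the robot and the scene stay as the last script left them, time stands still between calls to the robot, and variables do not carry over. Pictures are saved under pics/ and viewed, at most 10 in all, crops included, and the job is handed in when it is done.

```bash
ls; mkdir -p pics; cat > h.py <<'E'
import numpy as np, cv2
from plant import robot, get_image
def save(im,n,crop=None,s=1):
    p=im["pixels"][:,:,::-1]
    if crop: u0,v0,u1,v1=crop; p=p[v0:v1,u0:u1]
    cv2.imwrite(f"pics/{n}.png",cv2.resize(p,None,fx=s,fy=s,interpolation=cv2.INTER_CUBIC))
def px(im,u,v,r=1):
    d=im["depth"][int(v)-r:int(v)+r+1,int(u)-r:int(u)+r+1]; d=np.median(d[d>0]) if (d>0).any() else 0
    return (im["extrinsics"]@[(u-im["cx"])/im["fx"]*d,(v-im["cy"])/im["fy"]*d,d,1])[:3]
def ray(im,u,v,z):
    E=im["extrinsics"]; r=E[:3,:3]@[(u-im["cx"])/im["fx"],(v-im["cy"])/im["fy"],1]; o=E[:3,3]
    return o+r*(z-o[2])/r[2]
def proj(im,P):
    c=np.linalg.inv(im["extrinsics"])@np.append(P,1); return im["fx"]*c[0]/c[2]+im["cx"],im["fy"]*c[1]/c[2]+im["cy"]
def down(a): # tool down, closing axis y at angle a (deg) in the world
    a=np.radians(a); y=np.array([np.cos(a),np.sin(a),0]); z=np.array([0,0,-1.]); return np.c_[np.cross(y,z),y,z]
E
python3 - <<'E'
from h import *
import pickle
d={n:get_image(n) for n in("top","side","wrist")}
pickle.dump(d,open("a.pkl","wb"))
for n in d: print(n,d[n]["fx"],d[n]["extrinsics"].round(3).tolist())
cv2.imwrite("pics/a.png",np.vstack([d["top"]["pixels"],])[:,:,::-1]); save(d["side"],"b")
print(robot.current_orientation().round(3) if hasattr(robot.current_orientation(),'round') else robot.current_orientation(),robot.tip_reach)
E
```

```text
pics
top 384.3977356282674 [[-0.004, -0.988, 0.151, 0.49], [-1.0, 0.005, 0.004, -0.166], [-0.005, -0.151, -0.989, 1.056], [0.0, 0.0, 0.0, 1.0]]
side 469.08333726083407 [[0.996, -0.06, 0.06, 0.601], [-0.084, -0.656, 0.75, -0.903], [-0.005, -0.753, -0.658, 0.739], [0.0, 0.0, 0.0, 1.0]]
wrist 334.22599930082254 [[0.326, -0.91, -0.256, 0.278], [-0.945, -0.315, -0.086, -0.591], [-0.002, 0.27, -0.963, 0.372], [0.0, 0.0, 0.0, 1.0]]
[[ 0.945  0.328 -0.001]
 [ 0.328 -0.945  0.001]
 [-0.    -0.001 -1.   ]] 0.008
```

View pics/a.png

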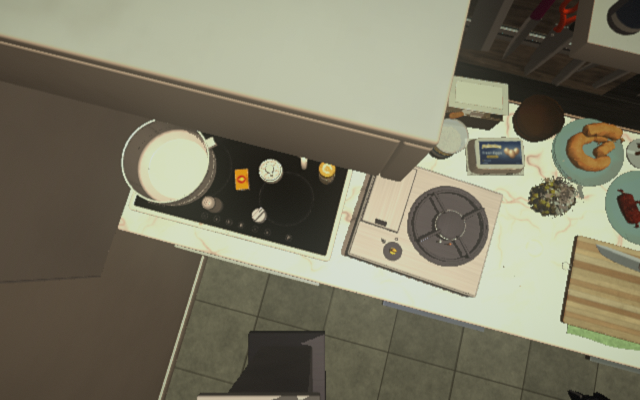

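View pics/b.png

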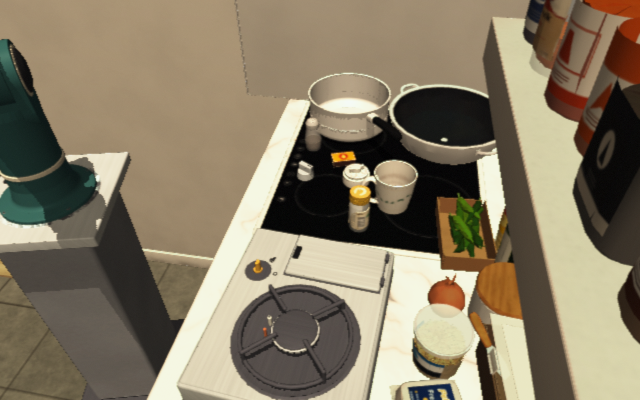

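The top view shows the knob near (260,214) and the stem near (393,250). In the side view they are near (305,170) and (258,267). I'll enlarge all four areas.

```bash
python3 - <<'E'
from h import *
import pickle
d=pickle.load(open("a.pkl","rb"))
def c(n,u,v): return cv2.resize(d[n]["pixels"][v-15:v+15,u-20:u+20,::-1],(400,300),interpolation=cv2.INTER_CUBIC)
cv2.imwrite("pics/c.png",np.vstack([np.hstack([c("top",260,214),c("top",393,250)]),np.hstack([c("side",305,170),c("side",258,267)])]))
for n,l in dict(top=[(260,214),(393,250),(393,262),(362,160),(501,180)],side=[(305,170),(258,265),(250,234),(393,263)]).items():
  for u,v in l: print(n,u,v,px(d[n],u,v).round(4))
E
```

```text
top 260 214 [ 0.6168 -0.0034  0.0407]
top 393 250 [ 0.5182 -0.3432  0.0997]
top 393 262 [ 0.4889 -0.3466  0.0759]
top 362 160 [ 0.5682 -0.1982  0.7655]
top 501 180 [ 7.143e-01 -6.700e-01  4.000e-04]
side 305 170 [ 0.6177 -0.0029  0.0296]
side 258 265 [ 0.5198 -0.3493  0.0941]
side 250 234 [ 0.488  -0.1781 -0.0009]
side 393 263 [ 0.7824 -0.2897  0.0022]
```

View pics/c.png

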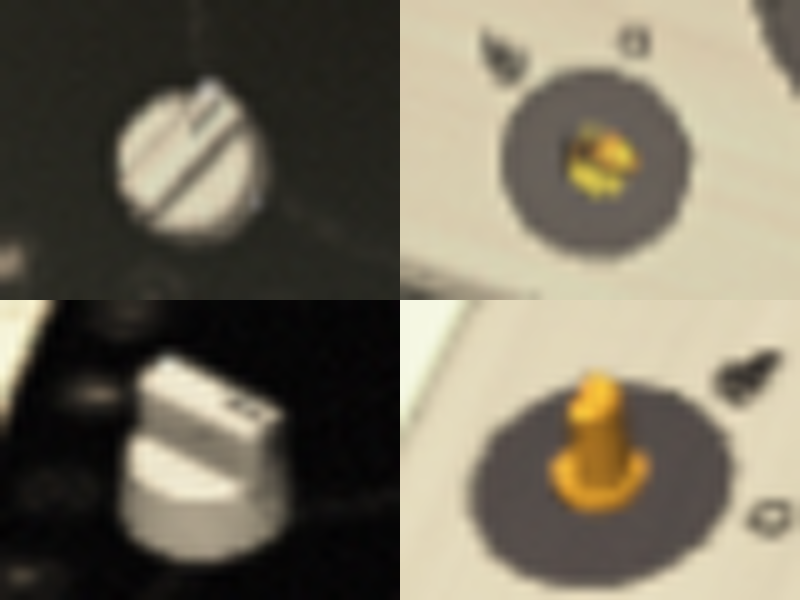

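The knob is at about (0.617,-0.003), with its pointer to +x/-y (yaw about -42°). The stem is at about (0.518,-0.345), and the ring lies in direction of about -17°. I'll go above the knob for a close look.

```bash
python3 - <<'E'
from h import *
import pickle
d=pickle.load(open("a.pkl","rb"))
print("stem by rays top/side z=.1", ray(d["top"],393.4,249.8,.1), ray(d["side"],258,260.5,.1))
print("ring/flame/plate", ray(d["top"],396.3,239.1,.075),ray(d["top"],383.2,240.5,.075),ray(d["top"],392.6,251.2,.075))
R=down(-42-90)
robot.move_ptp([.617,-.003,.22],R)
robot.move_linear([.617,-.003,.16],v=.1)
im=get_image("wrist"); pickle.dump(im,open("w1.pkl","wb"))
print(robot.current_t(),robot.current_joint_positions(),proj(im,[.617,-.003,.034]))
u,v=map(int,proj(im,[.617,-.003,.034]))
save(im,"d",(u-100,v-75,u+100,v+75),4)
print(u-100,v-75)
E
```

```text
stem by rays top/side z=.1 [ 0.51871693 -0.34413498  0.1       ] [ 0.52027353 -0.34398065  0.1       ]
ring/flame/plate [ 0.54646458 -0.35705883  0.075     ] [ 0.54306985 -0.32365695  0.075     ] [ 0.5159582  -0.34664458  0.075     ]
3.5417 [   7.08832582   29.52666137  -13.22627397   99.68864345    8.26574143
   51.65296617 -141.61153384] (np.float64(320.84217791498287), np.float64(193.14594784334307))
220 118
```

View pics/d.png

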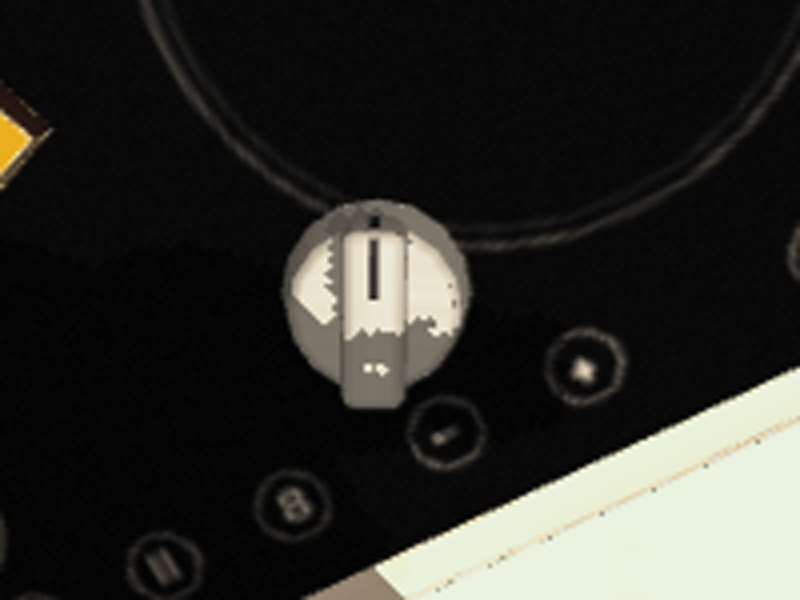

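The wing is upright in the crop, centred on x≈374. The pointer end is at crop y≈232 and the skirt circle centre is at about (377,293). I'll convert these to positions.

```bash
python3 - <<'E'
from h import *
import pickle
w=pickle.load(open("w1.pkl","rb")); d=pickle.load(open("a.pkl","rb"))
f=lambda x,y,z: ray(w,220+x/4-.4,118+y/4-.4,z)
P=f(374,231,.043); L=f(374,298,.043)
a=f(374,240,.043)-f(373.5,380,.043); print("yaw",np.degrees(np.arctan2(a[1],a[0])))
print("pointer",P,"axis",P-.021*a/np.linalg.norm(a)); print("skirt ctr",f(377,293,.024))
for x,y in((374,260),(374,320),(374,360),(315,290),(430,290),(600,200)): print(px(w,220+x/4,118+y/4).round(4))
# top/side triangulation of wing pointer-end top
A=np.array([(d["top"],261.0,208.0),(d["side"],285+28,155+10.5)],dtype=object)
M=np.zeros((3,3));b=np.zeros(3)
for im,u,v in A:
    o=im["extrinsics"][:3,3]; r=ray(im,u,v,0)-o; r/=np.linalg.norm(r); Q=np.eye(3)-np.outer(r,r); M+=Q;b+=Q@o
print("triang pointer top",np.linalg.solve(M,b))
E
```

```text
yaw -42.57688897589927
pointer [ 0.63322695 -0.00960185  0.043     ] axis [0.61776318 0.00460631 0.043     ]
skirt ctr [0.62038034 0.00174598 0.024     ]
[ 0.6284 -0.0056  0.0419]
[0.6195 0.0025 0.0421]
[0.6135 0.008  0.0419]
[0.629  0.011  0.0236]
[ 0.6129 -0.0068  0.0235]
[ 0.599  -0.0451  0.0038]
triang pointer top [ 0.63497725 -0.00599633  0.04398965]
```

```bash
python3 - <<'E'
from h import *
import pickle
p=[.619,.003]; R=down(-132.5)
robot.command_gripper(0.6)
robot.move_linear([*p,.16],R,v=.1)
im0=get_image("wrist")
print(robot.move_linear([*p,.0355],v=.08,stop_force=8), robot.current_tcp_pos(), robot.current_force())
robot.command_gripper(0.0,90)
print(robot.current_gripper_width(),robot.current_grasp_force(),robot.current_tcp_pos())
robot.move_linear([*p,.20],v=.1)
im1=get_image("wrist"); pickle.dump((im0,im1),open("w2.pkl","wb"))
print(robot.current_force(),robot.current_t(),robot.current_gripper_width(),robot.current_joint_positions().round(1) if hasattr(robot.current_joint_positions(),'round') else '')
a=cv2.resize(im0["pixels"][140:240,270:370],(400,400),interpolation=cv2.INTER_CUBIC)
b=cv2.resize(im1["pixels"][100:300,220:420],(400,400),interpolation=cv2.INTER_CUBIC)
cv2.imwrite("pics/e.png",np.hstack([a,b])[:,:,::-1]); print(proj(im1,[*p,.2]))
E
```

```text
False [0.61934364 0.0030149  0.03601633] [ 0.32015187  1.05924118 -0.39569393]
0.12528606348514357 89.92365002632141 [0.61921235 0.00294039 0.03604482]
[ 0.33125517  0.04122361 -1.35509166] 8.2667 0.12694659030146346 [   6.9   27.1  -13.6   97.8    7.4   56.  -142. ]
(np.float64(320.7045123278941), np.float64(266.4158739786159))
```

View pics/e.png

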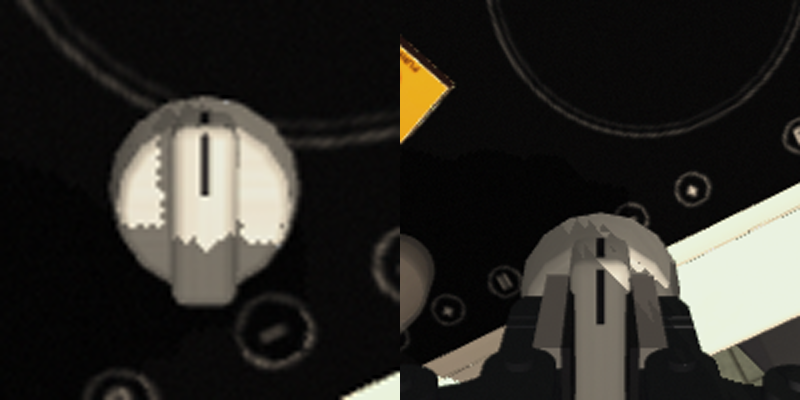

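Left (before the grasp): pointer end at crop (205,127), skirt bottom front at y≈97. Right (held): knob centred at u≈320, wing end top edge at crop y≈262, skirt front at y≈214. I'll compute the axis offset along tool x, then go to look at the stem at the insertion yaw.

```bash
cat >> h.py <<'E'
def tool(im,u,v,zt,tcp,R): # pixel at height tcp.z+zt -> tool frame xy
    return (R.T@(ray(im,u,v,tcp[2]+zt)-tcp))[:2]*1000
E
python3 - <<'E'
from h import *
import pickle
im0,im1=pickle.load(open("w2.pkl","rb")); R=down(-132.5); T=np.array
t0=T([.619,.003,.16]); t1=T([.619,.003,.20])
print("im0 pointer",tool(im0,321.2-.3,171.6-.1,.043-.16,t0,R)-[21,0],"skirt front",tool(im0,321-.3,140+97/4,.005-.16,t0,R)-[21,0], "blunt", tool(im0,321,140+283/4,.043-.16,t0,R)+[16,0])
print("im1 pointer",tool(im1,320,100+262/2,.007,t1,R)-[21,0],"skirt front",tool(im1,320,100+214/2,-.031,t1,R)-[21,0])
a=-17-90
robot.move_linear([.6,-.17,.24],down(-120),v=.2)
robot.move_linear([.519,-.344,.24],down(a),v=.2)
robot.move_linear([.519,-.344,.20],v=.1)
im=get_image("wrist"); tcp=T(robot.current_tcp_pos()); pickle.dump((im,tcp),open("w3.pkl","wb"))
u,v=proj(im,[.519,-.344,.1]); print(u,v,tcp,robot.current_t(),robot.current_joint_positions(),robot.current_grasp_force())
# full + also offset view along tool x
x=R=down(a); 
robot.move_linear(tcp-R[:,0]*.05,v=.1)
im=get_image("wrist"); tcp=T(robot.current_tcp_pos()); pickle.dump((im,tcp),open("w4.pkl","wb"))
u,v=map(int,proj(im,[.519,-.344,.1])); print(u,v,tcp)
save(im,"f",(u-80,v-60,u+80,v+60),5)
E
```

```text
im0 pointer [-2.28663075 -0.3204122 ] skirt front [-3.37744883 -0.32950632] blunt [ 3.33141094 -0.21484359]
im1 pointer [-1.6996322 -0.310149 ] skirt front [-3.44831366 -0.20018882]
320.7429822265186 202.53604276774382 [ 0.51957054 -0.34396795  0.20051012] 11.0167 [ 40.32112588  27.36990674 -13.21929917  97.17405944   7.2610907
  56.23709758 -82.48352668] 89.13067817687988
320 134 [ 0.47258116 -0.32959532  0.20096861]
```

View pics/f.png

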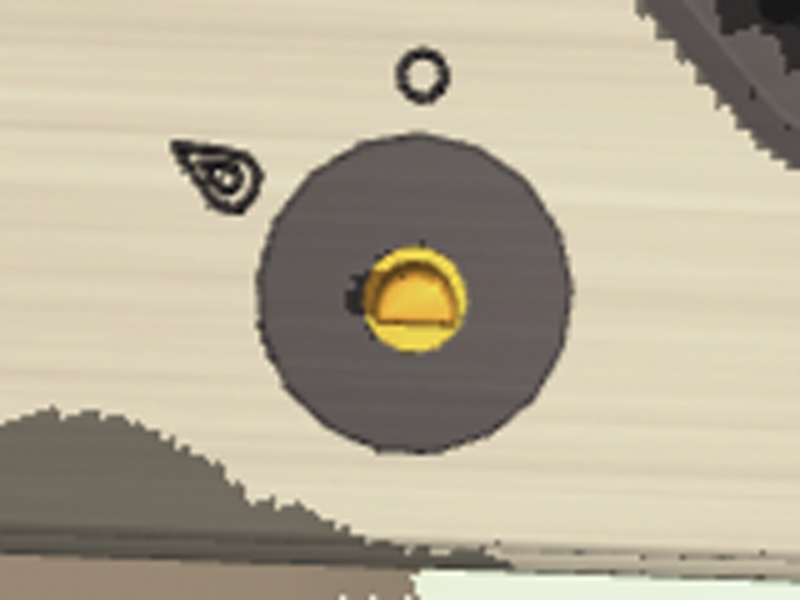

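The view is nearly vertical over the stem. Plate circle: x 258–572, y 133–453, centre (415,293). D top: x 375–456, y 262–323. Ring mark at (423,76), flame mark at (232,178). I'll fit the knob silhouette in the earlier image for its offset and place the stem.

```bash
cat > fit.py <<'E'
from h import *
import pickle
from scipy.optimize import minimize
im0,_=pickle.load(open("w2.pkl","rb")); t=np.array([.619,.003,.16]);R=down(-132.5)
g=im0["pixels"].max(2); m=(g>62).astype(np.uint8)
n,lab,st,_=cv2.connectedComponentsWithStats(m); k=lab[175,321]; m=(lab==k).astype(np.uint8); print(st[k])
th=np.linspace(0,2*np.pi,60); c=np.array([[.021*np.cos(a),.021*np.sin(a),z] for a in th for z in(0,.02)])
w=np.array([[x,y,z] for x in(-.016,.021) for y in(-.0065,.0065) for z in(.02,.038)])
def mask(q):
    a=q[2]; Q=np.array([[np.cos(a),-np.sin(a),0],[np.sin(a),np.cos(a),0],[0,0,1]])
    M=np.zeros((400*8,640*8),np.uint8)[:1]; M=np.zeros((800,800),np.uint8) # 8x, window 270..370,140..240
    for S in(c,w):
        P=(Q@S.T).T+[q[0],q[1],0]; W=t+(R[:,:2]@P[:,:2].T).T; W[:,2]=.005+P[:,2]
        uv=np.array([proj(im0,x) for x in W]); uv=((uv-[270,140]+.5)*8).astype(np.int32)
        cv2.fillConvexPoly(M,cv2.convexHull(uv),1)
    return cv2.resize(M.astype(np.float32),(100,100),interpolation=cv2.INTER_AREA)
obs=m[140:240,270:370].astype(np.float32)
r=minimize(lambda p:np.abs(mask([p[0]/1e3,p[1]/1e3,p[2]/100])-obs).sum(),[-2,0,0],method="Nelder-Mead",options=dict(initial_simplex=[[-2,0,0],[1,0,0],[-2,2,0],[-2,0,6]]))
print("knob tool xy mm, yaw deg",r.x[:2],np.degrees(r.x[2]/100),r.fun,obs.sum())
im,tcp=pickle.load(open("w4.pkl","rb")); R=down(-107)
f=lambda x,y,z: ray(im,240+x/5-.4,74+y/5-.4,z)
print("cam",im["extrinsics"][:3,3])
print("plate",f(415,293,.076),"D sides mid",f(415.5,300,.1),"flat",f(415.5,323,.1),"front",f(415.5,262,.1))
print("ring",f(423,76,.075)-f(415,293,.075))
v=f(423,76,.075)-f(415,293,.075); print(np.degrees(np.arctan2(v[1],v[0])));v=f(456,324,.1)-f(376,322,.1); print("flat dir",np.degrees(np.arctan2(v[1],v[0]))+90)
for x,y in((415,290),(405,300),(430,305),(415,400),(330,300)): print(px(im,240+x/5,74+y/5,1).round(4))
E
python3 fit.py
```

```text
[     0      0    640    400 155876]
knob tool xy mm, yaw deg [21.42889144 27.92476923] -20.31500513899885 6582.953125 8092.0
cam [ 0.5382368  -0.34932513  0.33464386]
plate [ 0.51807631 -0.34572421  0.076     ] D sides mid [ 0.51901451 -0.34584659  0.1       ] flat [ 0.51600291 -0.34492941  0.1       ] front [ 0.52394246 -0.34734741  0.1       ]
ring [ 0.02987312 -0.01033728  0.        ]
-19.087650684578588
flat dir -18.500261934555027
[ 0.5199 -0.3463  0.0986]
[ 0.519  -0.3446  0.0992]
[ 0.5173 -0.3477  0.0987]
[ 0.502  -0.3412  0.0754]
[ 0.5204 -0.3332  0.0751]
```

```bash
sed -i 's/lab\[175,321\]/lab[185,332]/' fit.py; python3 fit.py | head -2
```

```text
[ 298  164   47   52 1801]
knob tool xy mm, yaw deg [-1.86441993 -0.09302626] 2.780780815290752 348.546875 1801.0
```

```bash
sed -i 's/P=(Q@S.T).T+/P=(Q@(S*[q[3],q[3],1]).T).T+/; s/p\[2\]\/100\])/p[2]\/100,p[3]])/; s/\[-2,0,0\],method.*$/[-2,0,0,.95],method="Nelder-Mead",options=dict(initial_simplex=[[-2,0,0,.95],[1,0,0,.95],[-2,2,0,.95],[-2,0,6,.95],[-2,0,0,.88]]))/; s/^print("knob/obs=cv2.morphologyEx(obs,cv2.MORPH_CLOSE,np.ones((5,5)))\nprint("knob/; s/r.x\[:2\]/r.x/' fit.py
sed -i 's/^r=minimize/obs=cv2.morphologyEx(obs,cv2.MORPH_CLOSE,np.ones((5,5)))\nr=minimize/' fit.py
cat >> fit.py <<'E'
v=(obs*120).astype(np.uint8); M=(mask([r.x[0]/1e3,r.x[1]/1e3,r.x[2]/100,r.x[3]])*120).astype(np.uint8)
o=np.dstack([v,M,im0["pixels"][140:240,270:370,0]]); cv2.imwrite("pics/g.png",cv2.resize(o,(600,600),interpolation=cv2.INTER_NEAREST))
E
python3 fit.py | head -2
```

```text
[ 298  164   47   52 1801]
knob tool xy mm, yaw deg [-0.55644976 -0.45019174  3.6528062   0.901495  ] 2.092903783952181 101.171875 1822.0
```

View pics/g.png

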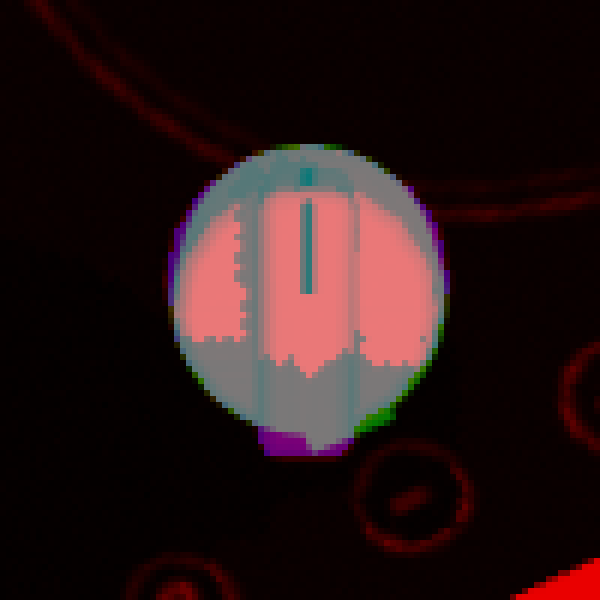

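```bash
cat > fit2.py <<'E'
from h import *
import pickle
from scipy.optimize import minimize
im0,_=pickle.load(open("w2.pkl","rb")); t=np.array([.619,.003,.16]);R=down(-132.5)
g=im0["pixels"].max(2); m=(g>45).astype(np.uint8)
n,lab,st,_=cv2.connectedComponentsWithStats(m); k=lab[185,332]; m=(lab==k).astype(np.uint8)
obs=cv2.morphologyEx(m[140:240,270:370],cv2.MORPH_CLOSE,np.ones((5,5))).astype(np.float32)
th=np.linspace(0,2*np.pi,60)
def mask(x,y,rb,rt,e):
    M=np.zeros((800,800),np.uint8)
    c=np.array([[r*np.cos(a),r*np.sin(a),z] for a in th for z,r in((5,rb),(25,rt))])
    w=np.array([[X,Y,z] for X in(-16+e,21-e) for Y in(-6.5+e/2,6.5-e/2) for z in(25,43)])
    for S in(c,w):
        P=(S+[x,y,0])/1e3; W=t+(R[:,:2]@P[:,:2].T).T; W[:,2]=P[:,2]
        uv=np.array([proj(im0,q) for q in W]); cv2.fillConvexPoly(M,cv2.convexHull(((uv-[270,140]+.5)*8).astype(np.int32)),1)
    return cv2.resize(M.astype(np.float32),(100,100),interpolation=cv2.INTER_AREA)
s0=np.array([-1,0,20,20,.5]); S=np.vstack([s0,s0+np.diag([-2,1,1,-2,1])])
r=minimize(lambda p:np.abs(mask(*p)-obs).sum(),s0,method="Nelder-Mead",options=dict(initial_simplex=S,maxiter=600))
print(r.x.round(2),r.fun,obs.sum())
for x in(-3,-2,-1,0,1):
    q=minimize(lambda p:np.abs(mask(x,*p)-obs).sum(),r.x[1:],method="Nelder-Mead",options=dict(maxiter=150)); print(x,q.x.round(2),q.fun)
E
python3 fit2.py
```

```text
[-1.53 -0.38 20.14 18.43  0.32] 76.78125 1861.0
-3 [-0.37 21.09 16.97  0.34] 81.265625
-2 [-0.39 20.56 17.78  0.33] 74.109375
-1 [-0.37 19.72 18.55  0.33] 81.21875
0 [-0.4  18.79 19.19  0.32] 94.9375
1 [-0.4  17.76 19.64  0.33] 106.640625
```

```bash
python3 - <<'E'
from h import *
R=down(-18.8-90); p=[.5198,-.3466]
robot.move_linear([*p,.20],R,v=.15)
robot.move_linear([*p,.137],v=.1)
robot.wait(.2); print(robot.current_tcp_pos(),robot.current_force())
for z in(.131,.129,.127,.124,.120,.116):
    s=robot.move_linear([*p,z],v=.03,stop_force=8)
    print(z,s,np.round(robot.current_tcp_pos(),4),np.round(robot.current_force(),2),np.round(robot.current_torque(),2))
    if s: break
print(robot.current_t(),robot.current_grasp_force())
im=get_image("wrist"); save(im,"h",(220,100,420,250),4)
im=get_image("side"); save(im,"i",(210,215,310,290),8)
E
```

```text
[ 0.52021502 -0.346844    0.13781368] [ 0.20082532  0.40786162 -1.78495779]
0.131 False [ 0.5196 -0.3465  0.1307] [ 0.19  0.87 -1.33] [ 0.   -0.01  0.03]
0.129 False [ 0.5197 -0.3466  0.1289] [ 0.54 -0.52 -1.44] [0.   0.01 0.02]
0.127 False [ 0.5198 -0.3466  0.1268] [ 0.27 -0.81 -1.01] [-0.   -0.04  0.01]
0.124 False [ 0.5198 -0.3466  0.1237] [ 0.15 -0.36  0.27] [-0.   -0.03  0.04]
0.12 False [ 0.5199 -0.3466  0.1197] [ 0.51 -0.63 -0.38] [0.03 0.01 0.05]
0.116 False [ 0.5199 -0.3466  0.1158] [-0.09  0.19 -0.77] [ 0.    0.04 -0.02]
14.85 89.18256640434265
```

View pics/i.png

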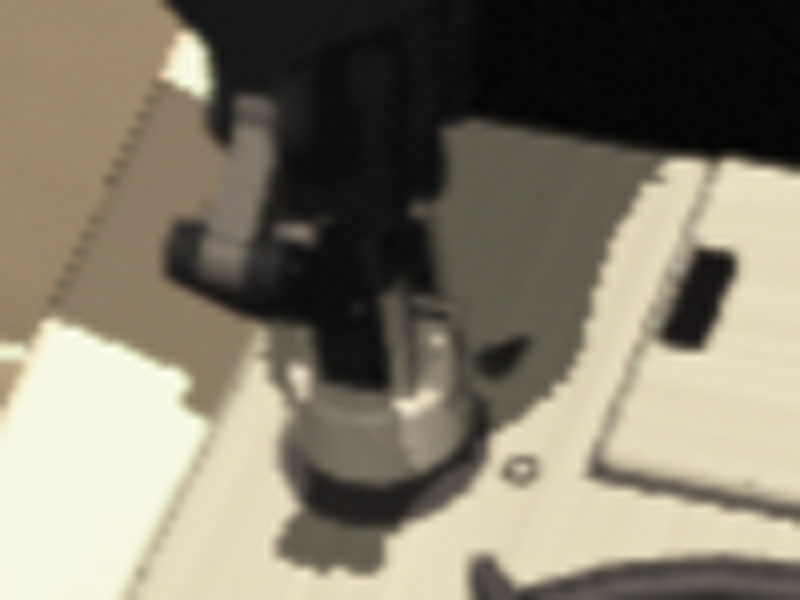

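The knob slid about 15 mm over the stem with almost no force, and sits just above home beside the ring mark. Next I'll press it down.

```bash
python3 - <<'E'
from h import *
p=[.5198,-.3466]; z=.116; robot.command_gripper(0.0,120)
for z in(.115,.114,.113,.112,.111,.110,.109,.108,.1072,.1064):
    robot.move_linear([*p,z],v=.02); f=np.array(robot.current_force())
    print(z,np.round(robot.current_tcp_pos(),4),f.round(2),np.round(robot.current_torque(),2))
    if abs(f[2])>22: break
print(robot.current_t(),robot.current_grasp_force())
E
```

```text
0.115 [ 0.5199 -0.3467  0.1152] [0.06 0.16 0.14] [ 0.06  0.14 -0.06]
0.114 [ 0.5199 -0.3467  0.1145] [-1.96  0.4   4.28] [ 0.18  0.35 -0.03]
0.113 [ 0.5199 -0.3467  0.1135] [-2.12  0.92  5.26] [0.26 0.46 0.02]
0.112 [ 0.52   -0.3467  0.1126] [-2.53  0.84  5.44] [0.26 0.56 0.05]
0.111 [ 0.52   -0.3468  0.1117] [-2.66  1.21  7.24] [ 0.3   0.57 -0.02]
0.11 [ 0.52   -0.3468  0.1109] [-2.7   0.89  8.57] [ 0.32  0.66 -0.  ]
0.109 [ 0.52   -0.3468  0.11  ] [-2.63  1.46  7.87] [ 0.37  0.75 -0.05]
0.108 [ 0.52   -0.3467  0.1091] [-3.12  2.34 10.63] [ 0.35  0.77 -0.01]
0.1072 [ 0.5201 -0.3468  0.1088] [-4.06  1.88 12.43] [ 0.49  0.97 -0.05]
0.1064 [ 0.5201 -0.3468  0.1087] [-5.39  3.62 16.24] [ 0.68  1.32 -0.03]
17.6667 123.68829488754272
```

```bash
cat >> h.py <<'E'
def turn(d,z=.106,v=.02,c=(.5180,-.3461)):
    R=down(-18.8+d-90); q=np.array([*c,z])+.002*R[:,0]; robot.move_linear(q,R,v=v)
    R=np.array(robot.current_orientation()); print(d,"act",round(np.degrees(np.arctan2(R[1,0],R[0,0]))+18.8,1),np.round(robot.current_tcp_pos(),4),np.round(robot.current_force(),1),np.round(robot.current_torque(),2),robot.current_t())
E
python3 - <<'E'
from h import *
turn(0); turn(10)
if robot.current_t()<24:
    turn(22);turn(34)
E
```

```text
0 act -0.0 [ 0.5202 -0.3468  0.1086] [-6.8  4.7 19. ] [0.91 1.58 0.02] 17.9167
10 act 10.0 [ 0.5203 -0.3463  0.1086] [-6.7  4.3 18.4] [0.98 1.52 0.03] 18.2417
22 act 22.0 [ 0.5204 -0.3456  0.1086] [-6.4  4.3 19.7] [1.06 1.52 0.03] 18.6
34 act 34.0 [ 0.5203 -0.345   0.1086] [-5.7  3.7 19.2] [ 1.1   1.63 -0.01] 18.9583
```

```bash
python3 - <<'E'
from h import *
turn(46);turn(56);turn(62);turn(66)
robot.wait(.3); print(np.round(robot.current_force(),1),robot.current_grasp_force(),robot.current_gripper_width())
im=get_image("wrist"); save(im,"j",(200,120,440,300),3)
E
```

```text
46 act 46.0 [ 0.5201 -0.3444  0.1086] [-7.1  5.3 20.3] [ 1.2   1.6  -0.02] 19.3167
56 act 56.0 [ 0.5199 -0.3439  0.1086] [-6.4  6.3 20.5] [ 1.3   1.73 -0.1 ] 19.6417
62 act 62.0 [ 0.5197 -0.3437  0.1086] [-8.3  5.5 21.4] [ 1.32  1.76 -0.11] 19.9
66 act 66.0 [ 0.5197 -0.3438  0.1086] [-6.6  4.8 19.9] [ 1.17  1.68 -0.02] 20.15
[-7.5  4.3 20.8] 123.97025227546692 0.11506691100649696
```

View pics/j.png

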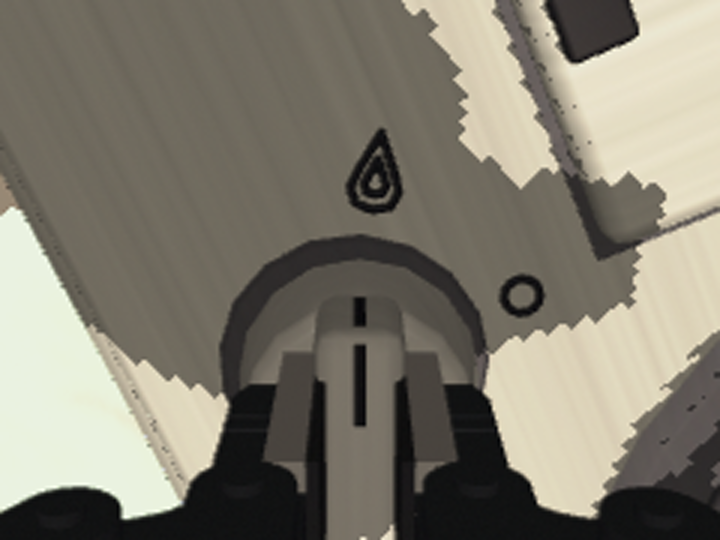

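The knob is seated and held down with about 20 N. The pointer line (u≈360) is a few degrees past the flame mark (u≈375), which allows for the stem's lag.

```bash
python3 -c "
from h import *
print(robot.hand_in(),robot.current_t())"
```

```text
the job is handed in; nothing more can be done
the job is handed in; nothing more can be done
```

I handed the job in at about 20 s: the knob is home on the stem, gripped and pressed fully down with about 20 N, and turned 66° anticlockwise, which should leave the stem near the 60° flame mark after play (I estimated the stem angle rather than measuring it).

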